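Fetch the heart out of the chest model for the talking base

TASK

The next lesson is the heart: slip the vein ring that is still in the talking base's round seat over the vessel stump at the neck end of the chest model, and stand the heart from inside the chest in that seat instead. To get at the heart, first lay the white sternum piece and then the loose purple lung half on the steel tray; with the heart in the base, put the lung half and then the sternum piece back as they were. Set every part down rather than dropping it, and do not set off the red button.

Things in the scene. Friction and masses are not known exactly. Their poses are not given: they have to be found in the camera images.
- heart_c (a point): Centre, half-way up, of the loose beige egg-shaped heart, 74 mm long (x, +x to the broad end with vessel stumps) by 53 wide (y, grip across) by 44 tall, flat below, 120 g; z up. At the start it stands in the chest cavity, floor 18 mm above the work surface, under the sternum piece; the lung half's upper lobe overhangs one side by 8 mm, a fixed lung stands 32 mm off the other side.
- lung_c (a point): Grip centre of the loose purple lung half (82 mm tall, 150 g; the chest's other lung is fixed): middle of its upper lobe, 11 mm below the top, 71 above the flat underside. Lobe 52 mm wide (y, grip across), 98 long (x), its underside 47 mm up; foot 46 mm wide, 114 long, its middle 19 mm to -y of this point. At home x points to the chest's neck end, y to the heart; z up.
- sternum_c (a point): Centre, half-way up, of the loose white sternum piece, 184 mm long (x), 18 thick, 70 g: a bar 22 mm wide (y) gripped in its middle; broad head 46 mm wide at +x, three pairs of rib stubs 48 mm across at x = -50, -34 and +34 mm, narrow tail at -x. Bridges the chest cavity at the start, head to the neck end, 14 mm above the lung half.
- ring_c (a point): Centre, half-way up, of the loose small blue vein ring, lying flat: 44 mm outside and 30 mm inside diameter, 20 mm tall, 25 g; z up. At the start it lies in the talking base's seat.
- heart_seat (a point): Where the heart's centre is when it stands in the talking base's seat: 22 mm above the seat floor, a dark disc 102 mm across with a rim 3 mm high on the base's flat top. The base, a light-grey box, is 200 mm (x) by 150 (y) by 40 tall; this point lies 40 mm to +x of its middle. Axes are the base's; z up.
- lung_home (a point): Where the lung half's listed point is when it stands home in the chest cavity; axes as the lung half's own at home: x to the chest's neck end, y to the heart, z up. The cavity floor is 71 mm below; the low wall beyond the lung is 55 mm above the work surface.
- sternum_home (a point): Where the sternum piece's centre is when it lies home, its ends on two bone-coloured rests on the chest's neck-end and belly-end blocks, whose tops are 114 mm above the work surface and which begin 66 mm either way along x; x points to the neck end. It is also the middle of the chest model, 250 mm (x) by 200 (y), lying on its back; z up.
- ring_home (a point): Where the ring's centre is when it lies home on the neck-end block round the upright vessel stump, a post 16 mm thick, 24 mm high; the block's top is 10 mm below this point. From the chest's middle it lies 88 mm towards the neck (x) and 74 mm to the fixed lung's side (y); axes are the chest's.
- tray: Open stainless steel parts tray, fixed, 240 mm (x) by 170 mm (y), rim 18 mm high, walls and floor 4 mm thick; origin at the middle of its underside on the work surface, z up. Room for sternum piece and lung half side by side along x.
- red_button (a joint): The talking base's large red push button, 44 mm across, its top 18 mm above the base's top, 106 mm to -x of the seat's middle: pressed depth in m, 0 up, 0.006 fully down.
Not all that is in view belongs to the job. What is shaped like the part that bears heart_c but orange or yellow is not meant.

How it is judged:
By the outcome, as a careful person would: the job done as asked, in the order asked, and still so for the second after the job is handed in, with the robot touching nothing.
It also fails if it takes over 128 s, if anything falls off the work surface, if the arm or the gripper's body presses on something with over 40 N, if the wrist force passes 120 N, or if a joint passes its speed limit or range.

ROBOT

A 6-joint arm with a two-finger parallel gripper is mounted at the origin on the work surface. World frame = base frame: x ahead of the robot, y to its left, z up, the work surface at z = 0. Lengths are in m, angles in rad, forces in N, time in s.
With the tool pointing down it reaches from about 0.25 to 0.725 m from the base axis. Payload 4 kg.
Tool frame: the origin (TCP) lies on the front face of the gripper's body, between the roots of the fingers; the fingertips stand 73 mm ahead of it and the grasp point (between the pads) lies bot.tcp_to_grasp ahead of it (bot.tcp_to_grasp is the distance from the TCP to the grasp point, in m); z points along the fingers, y is the line along which they close (so a half turn about z gives the same grasp; the last joint's range is limited). The gripper opens to 85 mm and grips with 20 to 120 N. Pads are 22 mm wide; open, the fingers measure 114 mm over their backs; the gripper's body (76 mm by 85 mm) begins 54 mm behind the grasp point. The pads swing forward as they close: fully open they stand 13 mm farther back than shut.
Start: joints at [1.284, 0.241, 0.005, 1.335, 0, 1.571], TCP at [0.141, 0.48, 0.304] pointing down, gripper open.
Joint ranges: [-2.72, 2.72], [-1.05, 1.87], [-1.09, 1.28], [-1.99, 2.15], [-1.42, 1.44], [-3.14, 3.14]. Speed limits (rad/s): [2.79, 2.79, 3.14, 3.14, 3.14, 3.14].

INTERFACE

Orientations are given as a unit quaternion [x, y, z, w].
In Python, from workcell import bot gives the robot as it stands.
- The arm moves only by the shell command python3 -m jog 'ROWS' [OPENING]. ROWS is JSON, one flat list of numbers, 6 for each row, row after row: the shift along the world's x, y, z scaled (see below), then the turn, a rotation vector about the world's x, y, z scaled (see below). In form: [tx, ty, tz, wx, wy, wz, tx, ty, tz, wx, wy, wz, ...]. A call has 1 to 10 rows; each row is the pose to reach, as a shift and turn from the pose commanded when the call began; what a row does not reach only later rows make up. The controller multiplies each number of a shift by 800 mm and each number of a turn by 2 rad. A row lasts 1/12 s, in which the tool goes at most 41.7 mm and 7.16 degrees, less where a joint would pass 70% of its speed; a pose out of reach is approached as far as the arm can. A call with a number of a shift or a turn outside -1 to 1 is refused whole. A call with a gripper value outside its range is refused whole. OPENING is the opening, from -1 (shut) to 1 (fully open), set as the call begins (- or left out, the last holds). The fingers move at their own pace and stop on an object; the grip force is fixed at half the most. Time passes only in rows, so rows that repeat a pose let the fingers close. It gives the time, the measured TCP pose, the force, the opening and the grip force at its end, in the units of the state.
- bot.get_obs(): the state, without advancing time (a new reading comes with each control period).
- bot.camera(name): name is "scene" or "top" or "wrist"; returns (picture, depth): 420x560x3 uint8, red, green, blue; 420x560 float32, m along the optical axis (not along the pixel's ray), 0 where there is no reading.
- bot.calibration(name): a dict with "intrinsics" (3x3 intrinsics, pixels), "dist" ([k1, k2, p1, p2, k3] as OpenCV has them; the pictures are not rectified), "pose" (4x4, takes a point from camera to world coordinates). Camera axes: x right, y up, looking along -z (the intrinsics and any distortion apply to the point x, -y, -z); pixel columns grow to the right and rows downward; lengths in m; the calibration is good to about 2 mm. A picture is of the moment at which its call begins: read the wrist's pose just before it. calibration takes no time and is no camera call; for the wrist camera it gives the pose at the moment of the call.
- bot.job_done(): hands the job in; it is judged then, once.
Trained networks look in the newest picture that a camera, given by its name, has taken for a name from the list of things; names that differ only in an ending like _2 or _b are one class to them, and where a whole thing is asked for, a point or a joint stands for the part that bears it (a point fixed in the world has none). Each returns a list of dicts, best first, with "confidence" (0 to 1); they miss things now and then, are a little off and sometimes report something else, mostly with a low value. They report only what shows in the picture. A call takes as long as a camera call. They do not tell look-alikes from the thing itself.
- bot.find_in(label, camera): "at" ([x, y, z] in m, in the coordinates of the camera as it stood for that picture, good to about 4 mm: the middle of the surface that is visible of it).
- bot.tip_of(label, camera): "at" ([x, y, z] in m, in the coordinates of the camera as it stood for that picture, good to about 4 mm: a listed point, or the origin of a listed thing).
The state is a dict: "clock": time; "joint_pos": joint angles; "joint_vel": joint speeds; "tau": joint torques, N m; "eef_pos": TCP position; "tool_rot": TCP orientation; "ft_force": force on the tool from outside, world axes, zero at the start; "ft_torque": the same for the moment, N m; "grip_width": finger opening in m; "grasp_force": force on a finger pad.
Only numpy, scipy, OpenCV 4.12 (cv2) and the standard library are available. Lean on these libraries where they do the work, as an engineer would, in place of code of your own. Each camera call takes 0.05 s, during which the arm holds its last target. There are 200 camera calls.

## Working session

There is one attempt and no reset: what is moved stays moved. The work goes in short steps, Python scripts to look and compute and a shell command to move; the robot and the scene stay as the last step left them, time stands still between calls to the robot, and variables do not carry over. Pictures are saved under pics/ and viewed, at most 14 in all, crops included, and the job is handed in when it is done.

```bash
ls; mkdir -p pics; cat > h.py <<'E'
import numpy as np, cv2, json
from workcell import bot
def cam(n):
    T=np.array(bot.calibration(n)["pose"]); p,d=bot.camera(n); return p,d,T
def save(p,f): cv2.imwrite('pics/'+f,cv2.cvtColor(p,cv2.COLOR_RGB2BGR))
def w(T,a): return T[:3,:3]@np.array(a)+T[:3,3]
def pix(n,T,P):
    c=bot.calibration(n);q=T[:3,:3].T@(np.array(P)-T[:3,3]);q=q*[1,-1,-1]
    return cv2.projectPoints(q.reshape(1,3),np.zeros(3),np.zeros(3),np.array(c["intrinsics"]),np.array(c["dist"]))[0].ravel().round()
def cloud(n,d,T):
    c=bot.calibration(n);K=np.array(c["intrinsics"]);h,ww=d.shape
    u,v=np.meshgrid(np.arange(ww),np.arange(h))
    x=cv2.undistortPoints(np.stack([u.ravel(),v.ravel()],1).astype(np.float64).reshape(-1,1,2),K,np.array(c["dist"])).reshape(h,ww,2)
    P=np.stack([x[...,0]*d,-x[...,1]*d,-d],-1)
    return P@T[:3,:3].T+T[:3,3]
E
python3 - <<'E'
from h import *
for n in ["top","scene"]:
    p,d,T=cam(n);save(p,n+'0.png');np.savez(n+'0.npz',p=p,d=d,T=T)
    print(n,T.round(3).tolist())
    for l in ["heart_c","lung_c","sternum_c","ring_c","heart_seat","lung_home","sternum_home","ring_home","tray","red_button"]:
        for f in (bot.tip_of,):
            print(l,[(round(r["confidence"],2),w(T,r["at"]).round(3).tolist(),pix(n,T,w(T,r["at"])).tolist()) for r in f(l,n)[:3]])
print(bot.tcp_to_grasp,bot.get_obs())
E
```

```text
pics
top [[0.003, 0.997, -0.071, 0.336], [-1.0, 0.002, -0.015, 0.009], [-0.015, 0.071, 0.997, 1.062], [0.0, 0.0, 0.0, 1.0]]
heart_c [(0.77, [0.324, -0.14, 0.021], [340.0, 239.0]), (0.65, [0.218, 0.36, 0.022], [155.0, 278.0]), (0.62, [0.476, -0.3, 0.058], [403.0, 181.0])]
lung_c [(0.78, [0.534, -0.025, 0.088], [299.0, 157.0])]
sternum_c [(0.97, [0.529, 0.014, 0.125], [283.0, 156.0]), (0.29, [0.477, -0.298, 0.058], [402.0, 181.0])]
ring_c [(0.71, [0.482, -0.296, 0.048], [400.0, 180.0])]
heart_seat [(0.56, [0.476, -0.295, 0.062], [401.0, 182.0])]
lung_home []
sternum_home [(0.63, [0.528, 0.011, 0.123], [284.0, 157.0])]
ring_home [(0.7, [0.616, 0.084, 0.122], [255.0, 122.0])]
tray [(0.71, [0.465, 0.305, -0.005], [179.0, 188.0]), (0.55, [0.531, 0.009, 0.12], [285.0, 156.0])]Traceback (most recent call last):
  File "<stdin>", line 7, in <module>
ValueError: it knows: heart, heart_seat, lung, lung_home, ring, ring_home, sternum, sternum_home, tray
```

View pics/top0.png

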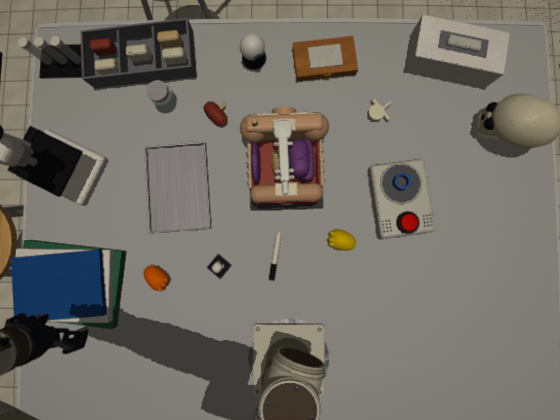

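```bash
python3 - <<'E'
from h import *
for n in ["scene"]:
    p,d,T=cam(n);save(p,n+'0.png');np.savez(n+'0.npz',p=p,d=d,T=T)
    for l in ["heart_c","lung_c","sternum_c","ring_c","heart_seat","sternum_home","ring_home","tray"]:
            print(l,[(round(r["confidence"],2),w(T,r["at"]).round(3).tolist(),pix(n,T,w(T,r["at"])).tolist()) for r in bot.tip_of(l,n)[:3]])
print(bot.tcp_to_grasp,bot.get_obs())
print(bot.calibration("wrist")["pose"])
# height layers, from top cloud
z=np.load('top0.npz');C=cloud("top",z['d'],z['T'])
def rect(name,m):
    P=C[m][:,:2].astype(np.float32); r=cv2.minAreaRect(P*1000); print(name,len(P),r,'z',np.median(C[m][:,2]))
def region(m,seed):
    n,L=cv2.connectedComponents(m.astype(np.uint8)); return L==L[seed]
Z=C[...,2]; X=C[...,0];Y=C[...,1]
def box(x0,x1,y0,y1): return (X>x0)&(X<x1)&(Y>y0)&(Y<y1)&(z['d']>0)
rect('chesttop',box(.35,.72,-.15,.2)&(Z>.08)&(Z<.3))
rect('chest114',box(.35,.72,-.15,.2)&(Z>.105)&(Z<.118))
rect('sternum',box(.35,.72,-.05,.08)&(Z>.122)&(Z<.14))
rect('base',box(.3,.62,-.45,-.15)&(Z>.033)&(Z<.048))
rect('tray',box(.25,.65,.19,.45)&(Z>.012)&(Z<.025))
E
```

```text
heart_c [(0.71, [0.218, 0.357, 0.026], [294.0, 145.0]), (0.6, [0.321, -0.141, 0.023], [204.0, 249.0]), (0.48, [0.535, 0.019, 0.042], [310.0, 247.0])]
lung_c [(0.71, [0.532, -0.022, 0.087], [299.0, 243.0])]
sternum_c [(0.88, [0.527, 0.013, 0.119], [307.0, 224.0])]
ring_c []
heart_seat [(0.46, [0.528, 0.013, 0.122], [307.0, 223.0])]
sternum_home [(0.3, [0.618, 0.086, 0.128], [357.0, 222.0])]
ring_home [(0.86, [0.616, 0.087, 0.125], [357.0, 222.0])]
tray [(0.83, [0.469, 0.306, 0.001], [350.0, 191.0])]
0.0539 {'clock': 0.95, 'joint_pos': array([ 1.28400248e+00,  2.40553125e-01,  4.99819027e-03,  1.33520305e+00,
       -4.59511369e-05,  1.57080600e+00]), 'joint_vel': array([ 0.00014028, -0.00044593,  0.00012068, -0.00131824,  0.00011177,
       -0.00028117]), 'tau': array([-4.35000256e-04, -3.72210252e+01,  2.52694684e+01,  1.21942656e-03,
       -1.70056373e-04,  5.19763176e-06]), 'eef_pos': array([0.14144801, 0.47957009, 0.30392921]), 'tool_rot': array([1.42910777e-01, 9.89735575e-01, 1.56930802e-05, 2.54796269e-05]), 'ft_force': array([-0.07667541,  0.3796707 , -0.12361126]), 'ft_torqu
[... 346 characters left out ...]
0000000e+00  1.00000000e+00]]
chesttop 4756 ((539.760498046875, 10.106513977050781), (244.89547729492188, 227.9716339111328), 1.8040883541107178) z 0.11021190876369885
chest114 2125 ((540.3539428710938, 10.538032531738281), (238.59413146972656, 205.23623657226562), 2.5092926025390625) z 0.1116470986914222
sternum 897 ((536.98779296875, 11.746253967285156), (195.2868194580078, 79.23828887939453), 18.84320831298828) z 0.13032244509480595
base 3594 ((422.2559509277344, -258.747314453125), (210.2515106201172, 245.64710998535156), 8.601682662963867) z 0.03932079569882052
tray 522 ((453.1669921875, 308.84716796875), (222.12738037109375, 424.32855224609375), 80.17092895507812) z 0.01640825144528102
```

The top view shows the chest at (285,160) with the white sternum on it and the loose purple lung to the right at (302,158). The blue ring is in the base seat at (402,181), with the red button at (409,222). The tray is at (179,188).

Look-alikes for the heart are the orange one at (155,278), the yellow one at (340,239) and a dark red lookalike at (215,112). The beige one under the sternum at about (276,163) matches the description. For the ring, only the blue one at (402,181) fits.

```bash
python3 - <<'E'
from h import *
z=np.load('top0.npz');p=z['p'];d=z['d'];C=cloud("top",d,z['T']);X,Y,Z=C[...,0],C[...,1],C[...,2]
hsv=cv2.cvtColor(p,cv2.COLOR_RGB2HSV);H,S,V=hsv[...,0],hsv[...,1],hsv[...,2]
def win(r0,r1,c0,c1):
    m=np.zeros(d.shape,bool);m[r0:r1,c0:c1]=1;return m&(d>0)
def pr(n,m):
    P=C[m].astype(np.float32);r=cv2.minAreaRect(P[:,:2]*1000)
    print(n,m.sum(),'med',np.median(P,0).round(4),'rect',np.round(r[0],1),np.round(r[1],1),round(r[2],1),'zrange',np.percentile(P[:,2],[5,95]).round(3))
m=win(165,200,385,420)&(S>110)&(H>95)&(H<130);pr('ring',m)
m=win(205,240,395,425)&(S>130)&((H<8)|(H>172));pr('button',m)
m=win(150,245,365,440)&(Z>.03)&(Z<.075);n,L,st,_=cv2.connectedComponentsWithStats(m.astype(np.uint8));k=1+st[1:,4].argmax();pr('base',L==k)
m=win(110,205,260,310)&(Z>.121)&(S<70);n,L,st,_=cv2.connectedComponentsWithStats(m.astype(np.uint8));k=1+st[1:,4].argmax();pr('stern',L==k)
P=C[L==k];a=np.linalg.svd(P[:,:2]-P[:,:2].mean(0))[2][0];print('yaw',np.degrees(np.arctan2(a[1],a[0])))
m=win(100,212,235,335)&(Z>.02);n,L,st,_=cv2.connectedComponentsWithStats(m.astype(np.uint8));k=1+st[1:,4].argmax();pr('chest',L==k)
m=win(135,240,140,215)&(Z>.009)&(Z<.03);n,L,st,_=cv2.connectedComponentsWithStats(m.astype(np.uint8));k=1+st[1:,4].argmax();pr('tray',L==k)
m=win(110,135,240,270)&(Z>.12);pr('post',m)
m=win(115,200,285,325)&(H>125)&(H<165)&(S>60)&(Z>.09);pr('lung',m)
crop=cv2.resize(p[95:245,235:440],None,fx=3.9,fy=3.9,interpolation=cv2.INTER_CUBIC);save(crop,'crop0.png')
E
```

```text
ring 162 med [ 0.4776 -0.2978  0.0584] rect [ 477.8 -297.5] [42.3 41.6] 0.2 zrange [0.043 0.062]
button 262 med [ 0.3699 -0.3126  0.0609] rect [ 371.  -314.5] [43.4 47.7] 64.6 zrange [0.051 0.064]
base 4133 med [ 0.4344 -0.2996  0.0397] rect [ 434.8 -304.1] [200.8 152.4] 7.5 zrange [0.035 0.06 ]
stern 891 med [0.5456 0.0122 0.1303] rect [527.4  12.5] [184.2  46.9] 2.8 zrange [0.125 0.134]
yaw -177.06701756824756
chest 6332 med [0.5446 0.0047 0.1039] rect [539.2  10.8] [245.8 229.5] 1.4 zrange [0.051 0.131]
tray 561 med [0.4709 0.3175 0.0159] rect [466.5 308.1] [241.4 173.2] 4.7 zrange [0.011 0.02 ]
post 43 med [0.6141 0.0858 0.1359] rect [615.1  86.2] [15.  14.1] 89.5 zrange [0.123 0.138]
lung 611 med [ 0.532  -0.0259  0.0977] rect [533.6 -26.1] [93.5 50.8] 2.4 zrange [0.091 0.101]
```

View pics/crop0.png

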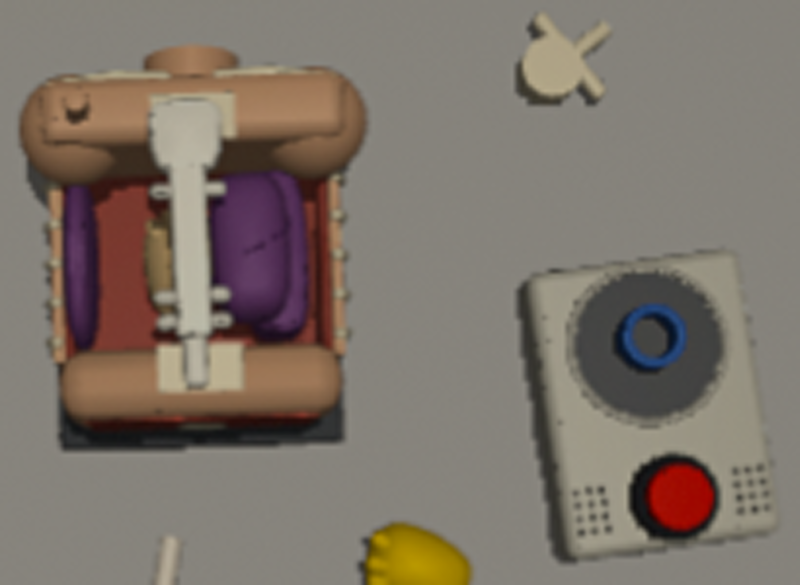

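The crop shows the blue ring at (652,336) in the seat, the vessel stump at (76,107), and the beige heart at (160,250), half hidden under the sternum and the only beige one. I'll move towards the ring.

```bash
python3 -m jog '[0.06,-0.11,0,0,0,0.04, 0.1,-0.2,0,0,0,0.08, 0.13,-0.25,0,0,0,0.12, 0.16,-0.3,0,0,0,0.16, 0.19,-0.35,0,0,0,0.167, 0.2,-0.38,0,0,0,0.167, 0.2,-0.4,0,0,0,0.167, 0.2,-0.4,0,0,0,0.167, 0.2,-0.4,0,0,0,0.167, 0.2,-0.4,0,0,0,0.167]' 0.4
```

```text
clock: 1.78
eef_pos: [0.3025, 0.1561, 0.3042]
tool_rot: [-0.02, 1.0, -0.001, 0.001]
ft_force: [-0.9, 0.5, 0.3]
grip_width: 0.0598
grasp_force: 0.0
```

```bash
python3 -m jog '[0.02,-0.05,0,0,0,0, 0.04,-0.1,0,0,0,0, 0.06,-0.15,0,0,0,0, 0.08,-0.2,0,0,0,0, 0.1,-0.25,-0.01,0,0,0, 0.12,-0.3,-0.02,0,0,0, 0.14,-0.35,-0.03,0,0,0, 0.16,-0.4,-0.04,0,0,0, 0.18,-0.44,-0.05,0,0,0, 0.18,-0.45,-0.06,0,0,0]' 
python3 -m jog '[0.02,-0.05,-0.02,0,0,0, 0.035,-0.1,-0.04,0,0,0, 0.035,-0.118,-0.045,0,0,0, 0.035,-0.118,-0.045,0,0,0, 0.035,-0.118,-0.045,0,0,0, 0.035,-0.118,-0.045,0,0,0]'
python3 - <<'E'
from h import *
p,d,T=cam("wrist");save(p,'w1.png')
for l in ["ring_c","heart_seat"]: print(l,[(round(r["confidence"],2),w(T,r["at"]).round(4).tolist()) for r in bot.tip_of(l,"wrist")[:3]])
C=cloud("wrist",d,T);hsv=cv2.cvtColor(p,cv2.COLOR_RGB2HSV)
b=(hsv[...,0]>95)&(hsv[...,0]<130)&(hsv[...,1]>110)&(d>0)
P=C[b];print(P[:,2].max(),b.sum());Q=P[P[:,2]>np.percentile(P[:,2],95)-.004];print(cv2.minEnclosingCircle((Q[:,:2]*1000).astype(np.float32)),np.median(Q[:,2]))
print(bot.get_obs()['eef_pos'])
E
```

```text
clock: 2.62
eef_pos: [0.4481, -0.2044, 0.2557]
tool_rot: [-0.022, 1.0, -0.001, 0.002]
ft_force: [0.4, -0.6, 0.1]
grip_width: 0.0596
grasp_force: 0.0
clock: 3.12
eef_pos: [0.4735, -0.294, 0.2198]
tool_rot: [-0.024, 1.0, 0.0, -0.0]
ft_force: [1.0, 1.0, 0.5]
grip_width: 0.0596
grasp_force: 0.0
ring_c [(0.96, [0.4736, -0.2953, 0.0463])]
heart_seat [(0.58, [0.4743, -0.3, 0.0651])]
0.23401992092756685 2383
((461.1318359375, -295.3625183105469), 64.7906494140625) 0.2268890391643637
[ 0.47377005 -0.29363673  0.22074052]
```

View pics/w1.png

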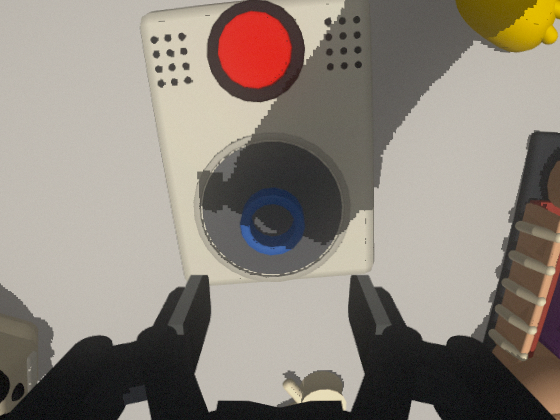

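The wrist picture shows the button at (256,50), the seat disc at (272,205) and the ring at (273,220), slightly to +x of the seat's middle.

```bash
python3 - <<'E'
from h import *
p,d,T=cam("wrist");C=cloud("wrist",d,T);hsv=cv2.cvtColor(p,cv2.COLOR_RGB2HSV)
b=(hsv[...,0]>95)&(hsv[...,0]<130)&(hsv[...,1]>110)&(d>0)&(C[...,2]<.1);b[270:]=0
P=C[b];t=np.percentile(P[:,2],95);Q=P[P[:,2]>t-.004];print(t,cv2.minEnclosingCircle((Q[:,:2]*1000).astype(np.float32)),cv2.minAreaRect((Q[:,:2]*1000).astype(np.float32)))
m=(hsv[...,2]<110)&(hsv[...,1]<60)&(C[...,2]>.034)&(C[...,2]<.045);m[270:]=0;m[:130]=0
n,L,st,_=cv2.connectedComponentsWithStats(m.astype(np.uint8));k=1+st[1:,4].argmax();print('disc',cv2.minEnclosingCircle((C[L==k][:,:2]*1000).astype(np.float32)),np.median(C[L==k][:,2]))
r=(hsv[...,1]>150)&((hsv[...,0]<8)|(hsv[...,0]>172))&(C[...,2]>.045)&(C[...,2]<.07);r[130:]=0;r[:,330:]=0
print('btn',cv2.minEnclosingCircle((C[r][:,:2]*1000).astype(np.float32)),np.median(C[r][:,2]))
bs=(C[...,2]>.034)&(C[...,2]<.044);bs[270:]=0;bs[:,400:]=0
n,L,st,_=cv2.connectedComponentsWithStats(bs.astype(np.uint8));k=1+st[1:,4].argmax();print('base',cv2.minAreaRect((C[L==k][:,:2]*1000).astype(np.float32)))
print(bot.get_obs()['eef_pos'])
E
```

```text
0.06194223625512037 ((477.2559509277344, -298.7802734375), 21.818588256835938) ((477.16326904296875, -298.70001220703125), (42.017147064208984, 43.09782028198242), 79.75174713134766)
disc ((460.89923095703125, -285.7662658691406), 70.40042877197266) 0.04172005083776803
btn ((368.498291015625, -313.84881591796875), 22.535377502441406) 0.06310141080578621
base ((432.88140869140625, -304.8813781738281), (195.80523681640625, 148.94554138183594), 7.670168399810791)
[ 0.47375781 -0.29373393  0.22077567]
```

```bash
python3 -m jog '[0.004,-0.006,-0.04,0,0,0, 0.004,-0.006,-0.08,0,0,0, 0.004,-0.006,-0.11,0,0,0, 0.004,-0.006,-0.127,0,0,0, 0.004,-0.006,-0.127,0,0,0, 0.004,-0.006,-0.127,0,0,0]' 
python3 -m jog '[0,0,0,0,0,0,0,0,0,0,0,0,0,0,0,0,0,0,0,0,0,0,0,0,0,0,0,0,0,0,0,0,0,0,0,0]' -1
```

```text
clock: 3.82
eef_pos: [0.4765, -0.2988, 0.1183]
tool_rot: [-0.024, 1.0, 0.0, -0.0]
ft_force: [0.5, 0.8, 1.4]
grip_width: 0.0595
grasp_force: 0.0
clock: 4.32
eef_pos: [0.4779, -0.3002, 0.1208]
tool_rot: [-0.024, 1.0, -0.001, 0.002]
ft_force: [-0.0, 1.3, 6.6]
grip_width: 0.0413
grasp_force: 60.9
```

```bash
python3 -m jog '[0,0,0.05,0,0,0, 0,0,0.1,0,0,0, 0,0,0.14,0,0,0, 0.01,0.03,0.175,0,0,0, 0.03,0.07,0.187,0,0,0, 0.05,0.11,0.187,0,0,0, 0.07,0.15,0.187,0,0,0, 0.09,0.19,0.187,0,0,0, 0.11,0.23,0.187,0,0,0, 0.13,0.27,0.187,0,0,0]' 
python3 -m jog '[0.02,0.04,0,0,0,0, 0.04,0.08,0,0,0,0, 0.06,0.11,0,0,0,0, 0.08,0.14,0,0,0,0, 0.091,0.155,0,0,0,0, 0.091,0.155,0,0,0,0, 0.091,0.155,0,0,0,0, 0.091,0.155,0,0,0,0]'
cat > wr.py <<'E'
from h import *
import sys
f=sys.argv[1];p,d,T=cam("wrist");o=bot.get_obs();save(p,f+'.png');np.savez(f,p=p,d=d,T=T)
for l in sys.argv[2:]: print(l,[(round(r["confidence"],2),w(T,r["at"]).round(4).tolist(),pix("wrist",T,w(T,r["at"])).tolist()) for r in bot.tip_of(l,"wrist")[:3]])
q=o['tool_rot'];print(o['eef_pos'].round(4),'fingerline deg',round(np.degrees(2*np.arctan2(q[1],q[0])-np.pi/2),2),round(o['clock'],2),o['ft_force'].round(1))
E
python3 wr.py w2 ring_home ring_c sternum_c sternum_home
python3 - <<'E'
from h import *
z=np.load('w2.npz');C=cloud("wrist",z['d'],z['T'])
m=(abs(C[...,0]-.614)<.03)&(abs(C[...,1]-.087)<.03)&(C[...,2]>.128)&(C[...,2]<.15)
P=C[m];print('post',len(P),P.mean(0) if len(P) else 0,cv2.minEnclosingCircle((P[:,:2]*1000).astype(np.float32)),P[:,2].max())
E
```

```text
clock: 5.15
eef_pos: [0.5813, -0.0821, 0.2691]
tool_rot: [-0.023, 1.0, -0.0, 0.001]
ft_force: [0.4, 0.2, -0.3]
grip_width: 0.041
grasp_force: 60.9
clock: 5.82
eef_pos: [0.6531, 0.0397, 0.2682]
tool_rot: [-0.023, 1.0, -0.0, -0.0]
ft_force: [0.0, -0.9, 0.3]
grip_width: 0.0413
grasp_force: 60.9
ring_home [(0.96, [0.617, 0.0897, 0.1263], [367.0, 177.0])]
ring_c []
sternum_c [(0.69, [0.53, 0.0147, 0.1226], [244.0, 11.0])]
sternum_home []
[0.653  0.0393 0.2683] fingerline deg 92.64 5.87 [ 0.1 -0.4 -0.3]
post 668 [0.61449998 0.08535398 0.1376832 ] ((615.2618408203125, 86.22980499267578), 7.887809753417969) 0.14105712242703522
```

View pics/w2.png

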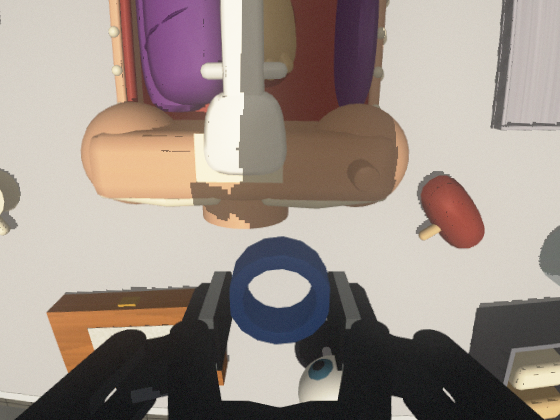

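The ring is held level at (280,290). The stump is at (362,178) and the sternum head at (245,130). Next I place the ring.

```bash
python3 -m jog '[-0.02,0.025,0,0,0,0, -0.04,0.05,0,0,0,0, -0.047,0.059,0,0,0,0, -0.047,0.059,0,0,0,0, -0.047,0.059,0,0,0,0, -0.047,0.059,-0.02,0,0,0, -0.047,0.059,-0.04,0,0,0, -0.047,0.059,-0.06,0,0,0, -0.047,0.059,-0.075,0,0,0,-0.047,0.059,-0.08,0,0,0]' 
python3 -m jog '[0,0,-0.004,0,0,0,0,0,-0.008,0,0,0,0,0,-0.01,0,0,0,0,0,-0.01,0,0,0]'
```

```text
clock: 6.9
eef_pos: [0.6155, 0.0861, 0.2014]
tool_rot: [-0.023, 1.0, -0.0, -0.002]
ft_force: [-0.8, 0.3, -0.6]
grip_width: 0.0411
grasp_force: 60.9
clock: 7.23
eef_pos: [0.6162, 0.0874, 0.1962]
tool_rot: [-0.023, 1.0, 0.0, 0.0]
ft_force: [0.0, -0.5, -0.9]
grip_width: 0.0411
grasp_force: 60.9
```

```bash
python3 -m jog '[0,0,-0.0015,0,0,0,0,0,-0.0015,0,0,0,0,0,-0.0015,0,0,0]';python3 -m jog '[0,0,-0.0015,0,0,0,0,0,-0.0015,0,0,0,0,0,-0.0015,0,0,0]'
```

```text
clock: 7.48
eef_pos: [0.616, 0.0877, 0.1951]
tool_rot: [-0.024, 1.0, 0.0, 0.0]
ft_force: [1.3, 0.3, -0.4]
grip_width: 0.0412
grasp_force: 60.9
clock: 7.73
eef_pos: [0.616, 0.0877, 0.1948]
tool_rot: [-0.024, 1.0, 0.0, 0.001]
ft_force: [-2.0, -0.1, 5.8]
grip_width: 0.0406
grasp_force: 61.4
```

```bash
python3 -m jog '[0,0,0,0,0,0,0,0,0,0,0,0,0,0,0.0,0,0,0, 0,0,0.02,0,0,0, 0,0,0.05,0,0,0, 0,0,0.09,0,0,0, -0.02,-0.04,0.1,0,0,0, -0.03,-0.08,0.1,0,0,0, -0.03,-0.08,0.1,0,0,0,-0.03,-0.08,0.1,0,0,0]' 0.2
python3 wr.py w3 ring_c ring_home sternum_c lung_c heart_c
cat > st.py <<'E'
from h import *
import sys
z=np.load(sys.argv[1]+'.npz');C=cloud("wrist",z['d'],z['T']);hsv=cv2.cvtColor(z['p'],cv2.COLOR_RGB2HSV);Z=C[...,2]
def big(n,m,min_=1):
    n_,L,st,_=cv2.connectedComponentsWithStats(m.astype(np.uint8));k=1+st[1:,4].argmax();P=C[L==k];print(n,len(P),P.mean(0).round(4),[np.round(v,1) for v in cv2.minAreaRect((P[:,:2]*1000).astype(np.float32))],'ztop',np.percentile(P[:,2],95).round(4));return P
bx=(C[...,0]>.4)&(C[...,0]<.68)&(C[...,1]>-.1)&(C[...,1]<.13)
P=big('stern',bx&(Z>.122)&(Z<.145)&(hsv[...,1]<60));
b=P[(P[:,0]>.50)&(P[:,0]<.55)];print('bar',b.mean(0),np.ptp(b[:,1]),np.polyfit(b[:,0],b[:,1],1))
big('ring',bx&(Z>.126)&(Z<.145)&(hsv[...,1]>110)&(hsv[...,0]>95)&(hsv[...,0]<130))
big('lung',bx&(Z>.085)&(Z<.11)&(hsv[...,0]>128)&(hsv[...,0]<165)&(hsv[...,1]>60))
E
python3 st.py w3
```

```text
clock: 8.57
eef_pos: [0.5916, 0.0221, 0.2737]
tool_rot: [-0.022, 1.0, 0.0, 0.0]
ft_force: [-0.5, 0.5, 0.5]
grip_width: 0.0514
grasp_force: 0.0
ring_c [(0.95, [0.614, 0.091, 0.1208], [380.0, 258.0])]
ring_home [(0.83, [0.615, 0.0898, 0.1236], [379.0, 261.0]), (0.62, [0.6169, 0.0898, 0.1227], [378.0, 263.0])]
sternum_c [(0.59, [0.5274, 0.0173, 0.1222], [276.0, 122.0])]
lung_c [(0.68, [0.5345, -0.0285, 0.0882], [209.0, 125.0]), (0.38, [0.5261, 0.0152, 0.1225], [273.0, 120.0])]
heart_c [(0.71, [0.5287, 0.0141, 0.0414], [273.0, 114.0]), (0.3, [0.6162, 0.0883, 0.1261], [377.0, 265.0])]
[0.5917 0.0231 0.2733] fingerline deg 92.62 8.62 [ 0.9  0.9 -0.3]
stern 14174 [0.5391 0.0144 0.1322] [array([540.3,  14.5]), array([157. ,  47.7]), np.float64(3.0)] ztop 0.1341
bar [0.52423766 0.01373943 0.13300002] 0.024014994387752817 [ 0.05408452 -0.01461371]
ring 699 [0.6145 0.0991 0.1351] [array([614.8,  96.9]), array([39.7, 22.5]), np.float64(12.3)] ztop 0.1361
lung 9292 [ 0.5299 -0.0249  0.0989] [array([532.7, -25.9]), array([95.7, 51.5]), np.float64(2.3)] ztop 0.102
```

View pics/w3.png

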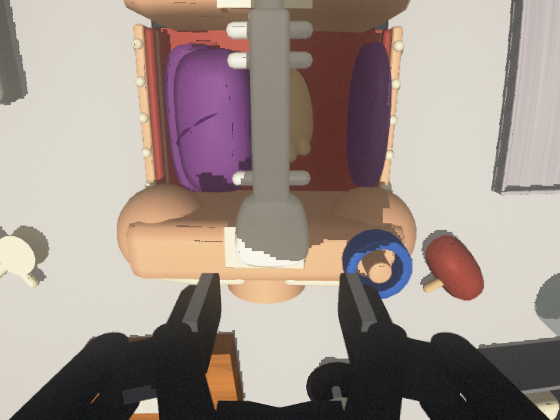

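The ring lies round the stump at (378,264). The sternum is at (272,130), still at home. Now I grip the sternum.

```bash
python3 -m jog '[-0.04,-0.005,0,0,0,0, -0.081,-0.011,-0.02,0,0,0, -0.081,-0.011,-0.05,0,0,0, -0.081,-0.011,-0.08,0,0,0, -0.081,-0.011,-0.1,0,0,0, -0.081,-0.011,-0.114,0,0,0, -0.081,-0.011,-0.114,0,0,0, -0.081,-0.011,-0.114,0,0,0, -0.081,-0.011,-0.114,0,0,0]' 0.1
python3 -m jog '[0,0,0,0,0,0,0,0,0,0,0,0,0,0,0,0,0,0,0,0,0,0,0,0,0,0,0,0,0,0,0,0,0,0,0,0]' -1
```

```text
clock: 9.62
eef_pos: [0.5277, 0.0152, 0.183]
tool_rot: [-0.024, 1.0, 0.0, 0.001]
ft_force: [-0.4, 0.1, -0.1]
grip_width: 0.047
grasp_force: 0.0
clock: 10.12
eef_pos: [0.5278, 0.0148, 0.1836]
tool_rot: [-0.024, 1.0, 0.0, 0.001]
ft_force: [-0.9, 0.2, 5.9]
grip_width: 0.0211
grasp_force: 60.0
```

I gripped a bit low: the tips would reach below its underside on the tray. I'll regrip 6 mm higher and then lift.

```bash
python3 -m jog '[0,0,0,0,0,0,0,0,0,0,0,0,0,0,0.0,0,0,0, 0,0,0.0075,0,0,0, 0,0,0.0075,0,0,0,0,0,0.0075,0,0,0]' -0.2
python3 -m jog '[0,0,0,0,0,0,0,0,0,0,0,0,0,0,0,0,0,0,0,0,0,0,0,0,0,0,0,0,0,0]' -1
python3 -m jog '[0,0,0.01,0,0,0, 0,0,0.03,0,0,0, 0,0,0.07,0,0,0, 0,0,0.1,0,0,0, -0.01,0.03,0.12,0,0,0, -0.02,0.07,0.12,0,0,0, -0.03,0.12,0.12,0,0,0, -0.04,0.17,0.12,0,0,0, -0.05,0.22,0.12,0,0,0, -0.06,0.26,0.12,0,0,0]'
```

```text
clock: 10.62
eef_pos: [0.5273, 0.0148, 0.1887]
tool_rot: [-0.024, 1.0, -0.0, 0.0]
ft_force: [0.2, -0.8, 0.1]
grip_width: 0.0339
grasp_force: 0.0
clock: 11.03
eef_pos: [0.5272, 0.0148, 0.1886]
tool_rot: [-0.024, 1.0, 0.0, 0.0]
ft_force: [-0.8, 0.4, 4.8]
grip_width: 0.0206
grasp_force: 61.0
clock: 11.87
eef_pos: [0.4781, 0.2251, 0.2844]
tool_rot: [-0.024, 1.0, 0.0, -0.0]
ft_force: [0.3, 0.5, -0.3]
grip_width: 0.0206
grasp_force: 60.4
```

```bash
python3 -m jog '[-0.01,0.04,0,0,0,0, -0.015,0.08,0,0,0,0, -0.019,0.12,0,0,0,0, -0.019,0.15,-0.02,0,0,0, -0.019,0.162,-0.06,0,0,0, -0.019,0.162,-0.1,0,0,0, -0.019,0.162,-0.15,0,0,0, -0.019,0.162,-0.19,0,0,0, -0.019,0.162,-0.22,0,0,0, -0.019,0.162,-0.24,0,0,0]'
python3 -m jog '[0,0,-0.005,0,0,0,0,0,-0.01,0,0,0,0,0,-0.013,0,0,0,0,0,-0.016,0,0,0,0,0,-0.016,0,0,0]'
```

```text
clock: 12.7
eef_pos: [0.4619, 0.3511, 0.0886]
tool_rot: [-0.024, 1.0, -0.002, -0.003]
ft_force: [-0.2, 0.0, -0.9]
grip_width: 0.0204
grasp_force: 60.4
clock: 13.12
eef_pos: [0.4644, 0.3528, 0.0805]
tool_rot: [-0.024, 1.0, 0.001, 0.001]
ft_force: [0.1, 0.3, -0.0]
grip_width: 0.0206
grasp_force: 60.4
```

```bash
python3 -m jog '[0,0,-0.0012,0,0,0,0,0,-0.0025,0,0,0,0,0,-0.0025,0,0,0]';python3 -m jog '[0,0,-0.0012,0,0,0,0,0,-0.0012,0,0,0,0,0,-0.0012,0,0,0]'
```

```text
clock: 13.37
eef_pos: [0.4644, 0.3528, 0.0787]
tool_rot: [-0.024, 1.0, 0.001, 0.001]
ft_force: [-0.4, -1.1, 3.2]
grip_width: 0.0207
grasp_force: 60.8
clock: 13.62
eef_pos: [0.4644, 0.3528, 0.0786]
tool_rot: [-0.024, 1.0, 0.001, 0.001]
ft_force: [-2.1, -1.9, 9.6]
grip_width: 0.0205
grasp_force: 61.7
```

```bash
python3 -m jog '[0,0,0,0,0,0,0,0,0,0,0,0,0,0,0.0,0,0,0, 0,0,0.02,0,0,0, 0,0,0.06,0,0,0, 0,0,0.11,0,0,0, 0,0,0.16,0,0,0, 0,-0.01,0.2,0,0,0, 0.005,-0.04,0.214,0,0,0,0.01,-0.08,0.214,0,0,0]' -0.25
python3 -m jog '[0.005,-0.05,0,0,0,0,0.01,-0.1,0,0,0,0,0.02,-0.15,0,0,0,0,0.03,-0.2,0,0,0,0,0.04,-0.25,0,0,0,0,0.05,-0.3,0,0,0,0,0.06,-0.35,0,0,0,0,0.076,-0.38,0,0,0,0,0.076,-0.394,0,0,0,0,0.076,-0.394,0,0,0,0]' 0.75
python3 - <<'E'
from h import *
p,d,T=cam("top");save(cv2.resize(p[95:250,130:340],None,fx=3.8,fy=3.8),'t2.png');o=bot.get_obs();print(o['eef_pos'],o['clock'])
E
```

```text
clock: 14.45
eef_pos: [0.4736, 0.2906, 0.2521]
tool_rot: [-0.025, 1.0, 0.003, 0.004]
ft_force: [0.2, -0.6, 0.3]
grip_width: 0.032
grasp_force: 0.0
clock: 15.28
eef_pos: [0.5327, -0.0292, 0.2472]
tool_rot: [-0.022, 1.0, -0.0, -0.0]
ft_force: [-0.8, -0.1, 0.1]
grip_width: 0.0748
grasp_force: 0.0
[ 0.53227361 -0.02751921  0.24724044] 15.3333
```

View pics/t2.png

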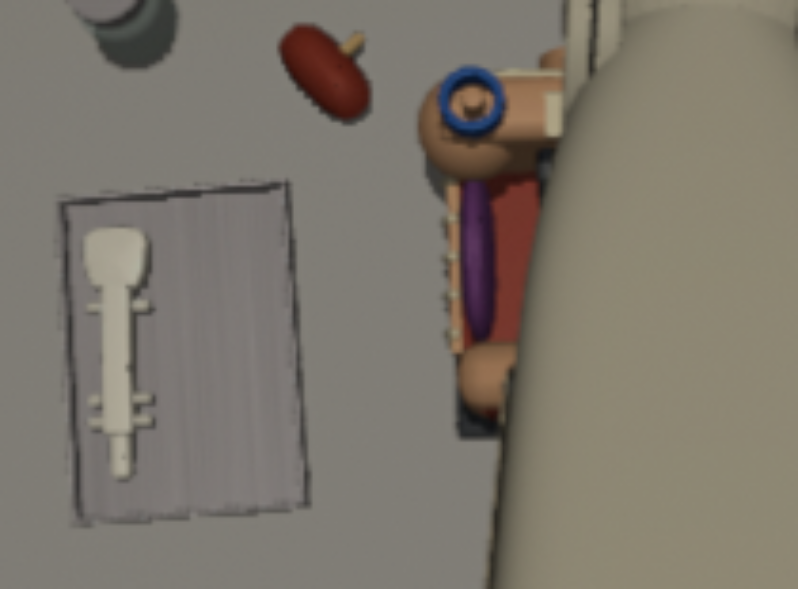

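The sternum lies flat on the left side of the tray at (118,350), and the ring is round the stump. Now I descend on the lung.

```bash
python3 -m jog '[0,0.002,-0.04,0,0,0, 0,0.002,-0.08,0,0,0, 0,0.002,-0.11,0,0,0, 0,0.002,-0.13,0,0,0, 0,0.002,-0.13,0,0,0, 0,0.002,-0.13,0,0,0]'
python3 -m jog '[0,0,0,0,0,0,0,0,0,0,0,0,0,0,0,0,0,0,0,0,0,0,0,0,0,0,0,0,0,0,0,0,0,0,0,0]' -1
```

```text
clock: 15.83
eef_pos: [0.5316, -0.0235, 0.1431]
tool_rot: [-0.025, 1.0, 0.0, -0.001]
ft_force: [1.2, -0.2, 0.1]
grip_width: 0.0747
grasp_force: 0.0
clock: 16.33
eef_pos: [0.5342, -0.0249, 0.146]
tool_rot: [-0.024, 1.0, 0.0, 0.002]
ft_force: [-0.7, 1.4, 7.1]
grip_width: 0.0499
grasp_force: 63.4
```

```bash
python3 -m jog '[0,0,0.01,0,0,0, 0,0,0.03,0,0,0, 0,0,0.06,0,0,0, 0,0,0.1,0,0,0, 0,0,0.14,0,0,0, 0,0,0.163,0,0,0, -0.005,0.02,0.163,0,0,0, -0.01,0.06,0.163,0,0,0, -0.02,0.1,0.163,0,0,0, -0.03,0.14,0.163,0,0,0]'
python3 -m jog '[-0.01,0.05,0,0,0,0, -0.02,0.1,0,0,0,0, -0.03,0.15,0,0,0,0, -0.04,0.19,0,0,0,0, -0.051,0.22,0,0,0,0, -0.051,0.241,0,0,0,0, -0.051,0.241,-0.04,0,0,0, -0.051,0.241,-0.08,0,0,0, -0.051,0.241,-0.12,0,0,0, -0.051,0.241,-0.15,0,0,0]'
python3 -m jog '[0,0,-0.006,0,0,0,0,0,-0.012,0,0,0,0,0,-0.018,0,0,0,0,0,-0.022,0,0,0,0,0,-0.022,0,0,0]'
```

```text
clock: 17.17
eef_pos: [0.5081, 0.0873, 0.2747]
tool_rot: [-0.023, 1.0, -0.0, 0.0]
ft_force: [-0.3, 0.8, -1.7]
grip_width: 0.0493
grasp_force: 62.5
clock: 18.0
eef_pos: [0.4666, 0.2791, 0.1521]
tool_rot: [-0.024, 1.0, -0.001, -0.001]
ft_force: [-0.9, -0.1, -0.4]
grip_width: 0.0497
grasp_force: 62.5
clock: 18.42
eef_pos: [0.4685, 0.2798, 0.1375]
tool_rot: [-0.023, 1.0, 0.0, 0.001]
ft_force: [0.2, 0.3, -1.3]
grip_width: 0.0499
grasp_force: 62.5
```

```bash
python3 -m jog '[0,0,-0.003,0,0,0,0,0,-0.005,0,0,0,0,0,-0.005,0,0,0]';python3 -m jog '[0,0,-0.002,0,0,0,0,0,-0.002,0,0,0,0,0,-0.002,0,0,0]';python3 -m jog '[0,0,-0.0012,0,0,0,0,0,-0.0012,0,0,0,0,0,-0.0012,0,0,0]'
```

```text
clock: 18.67
eef_pos: [0.468, 0.2796, 0.1329]
tool_rot: [-0.024, 1.0, 0.0, 0.0]
ft_force: [0.5, -0.0, -1.2]
grip_width: 0.0498
grasp_force: 62.5
clock: 18.92
eef_pos: [0.468, 0.2797, 0.132]
tool_rot: [-0.024, 1.0, 0.0, 0.001]
ft_force: [-2.1, -0.5, 6.6]
grip_width: 0.0499
grasp_force: 63.2
clock: 19.17
eef_pos: [0.468, 0.2797, 0.1319]
tool_rot: [-0.024, 1.0, 0.0, 0.001]
ft_force: [-4.7, -3.0, 11.7]
grip_width: 0.0501
grasp_force: 63.9
```

```bash
python3 -m jog '[0,0,0,0,0,0,0,0,0,0,0,0,0,0,0.0,0,0,0, 0,0,0.02,0,0,0, 0,0,0.06,0,0,0, 0,0,0.1,0,0,0, 0.01,-0.01,0.14,0,0,0, 0.03,-0.05,0.148,0,0,0, 0.05,-0.1,0.148,0,0,0,0.07,-0.14,0.148,0,0,0]' 0.5
python3 -m jog '[0.02,-0.05,0,0,0,0,0.04,-0.1,0,0,0,0,0.055,-0.14,0,0,0,0,0.058,-0.17,0,0,0,0,0.058,-0.185,0,0,0,0,0.058,-0.185,0,0,0,0,0.058,-0.185,0,0,0,0]' 0.75
python3 wr.py w4 heart_c lung_home
python3 - <<'E'
from h import *
z=np.load('w4.npz');C=cloud("wrist",z['d'],z['T']);hsv=cv2.cvtColor(z['p'],cv2.COLOR_RGB2HSV);Z=C[...,2]
m=(Z>.03)&(Z<.075)&(hsv[...,0]>15)&(hsv[...,0]<35)&(hsv[...,1]>40)&(abs(C[...,0]-.53)<.07)&(abs(C[...,1]-.02)<.06)
n_,L,st,_=cv2.connectedComponentsWithStats(m.astype(np.uint8));k=1+st[1:,4].argmax();P=C[L==k];print(len(P),P.mean(0),cv2.minAreaRect((P[:,:2]*1000).astype(np.float32)),P[:,2].max())
p,d,T=cam("top");save(cv2.resize(p[135:245,130:340],None,fx=3.8,fy=3.8),'t3.png')
E
```

```text
clock: 20.0
eef_pos: [0.5246, 0.1667, 0.2495]
tool_rot: [-0.024, 1.0, 0.0, 0.001]
ft_force: [-0.0, 0.5, -0.5]
grip_width: 0.0641
grasp_force: 0.0
clock: 20.58
eef_pos: [0.5699, 0.0196, 0.248]
tool_rot: [-0.023, 1.0, 0.0, -0.0]
ft_force: [-0.3, 0.3, -0.1]
grip_width: 0.075
grasp_force: 0.0
heart_c [(0.79, [0.5268, 0.0168, 0.0447], [278.0, 145.0]), (0.71, [0.5336, 0.0094, 0.1257], [264.0, 179.0])]
lung_home [(0.58, [0.5307, 0.0117, 0.1259], [268.0, 174.0])]
[0.5699 0.0205 0.2481] fingerline deg 92.74 20.63 [0.5 1.2 0. ]
5808 [0.52629505 0.01934906 0.05618605] ((527.0704956054688, 18.371265411376953), (73.39118957519531, 52.2811393737793), 6.3873610496521) 0.06337886480393456
```

View pics/w4.png

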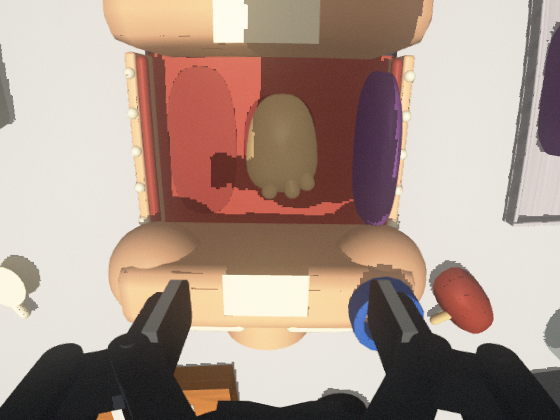

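The heart stands alone in the cavity at (281,145), with its stumps at (290,190) towards the neck. The lung is in the tray. I'll grip the heart.

```bash
python3 -m jog '[-0.03,-0.002,0,0,0,0.031, -0.054,-0.003,-0.01,0,0,0.031, -0.054,-0.003,-0.05,0,0,0.031, -0.054,-0.003,-0.09,0,0,0.031, -0.054,-0.003,-0.13,0,0,0.031, -0.054,-0.003,-0.16,0,0,0.031, -0.054,-0.003,-0.18,0,0,0.031, -0.054,-0.003,-0.19,0,0,0.031, -0.054,-0.003,-0.19,0,0,0.031,-0.054,-0.003,-0.19,0,0,0.031]' 0.55
python3 -m jog '[0,0,0,0,0,0,0,0,0,0,0,0,0,0,0,0,0,0,0,0,0,0,0,0,0,0,0,0,0,0,0,0,0,0,0,0]' -1
```

```text
clock: 21.62
eef_pos: [0.5273, 0.018, 0.0967]
tool_rot: [-0.055, 0.998, 0.0, 0.0]
ft_force: [-0.7, 0.4, 0.3]
grip_width: 0.0663
grasp_force: 0.0
clock: 22.12
eef_pos: [0.5282, 0.0177, 0.0982]
tool_rot: [-0.055, 0.998, 0.001, 0.002]
ft_force: [-0.3, 2.8, 6.6]
grip_width: 0.0513
grasp_force: 63.2
```

View pics/t3.png

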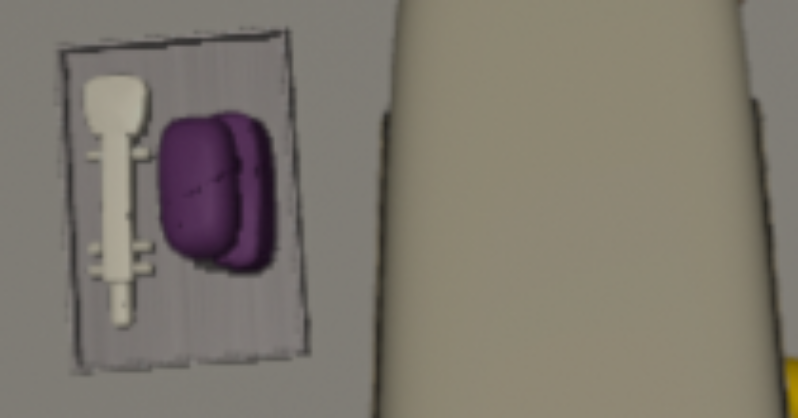

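```bash
python3 -m jog '[0,0,0.01,0,0,0, 0,0,0.03,0,0,0, 0,0,0.06,0,0,0, 0,0,0.1,0,0,0, 0,0,0.14,0,0,0, 0,0,0.15,0,0,0, -0.005,-0.02,0.15,0,0,0.012, -0.01,-0.06,0.15,0,0,0.012, -0.02,-0.1,0.15,0,0,0.012, -0.03,-0.14,0.15,0,0,0.012]'
python3 -m jog '[-0.01,-0.05,0,0,0,0, -0.02,-0.1,0,0,0,0, -0.03,-0.15,0,0,0,0, -0.038,-0.2,0,0,0,0, -0.038,-0.24,0,0,0,0, -0.038,-0.256,0,0,0,0, -0.038,-0.256,-0.03,0,0,0, -0.038,-0.256,-0.06,0,0,0, -0.038,-0.256,-0.09,0,0,0, -0.038,-0.256,-0.105,0,0,0]'
python3 -m jog '[0,0,-0.006,0,0,0,0,0,-0.01,0,0,0,0,0,-0.013,0,0,0,0,0,-0.013,0,0,0]'
```

```text
clock: 22.95
eef_pos: [0.5025, -0.0957, 0.2164]
tool_rot: [-0.067, 0.998, -0.0, -0.0]
ft_force: [0.9, 0.0, -1.4]
grip_width: 0.0519
grasp_force: 62.8
clock: 23.78
eef_pos: [0.4709, -0.2985, 0.1292]
tool_rot: [-0.066, 0.998, 0.002, -0.002]
ft_force: [-1.0, 0.3, -1.1]
grip_width: 0.0516
grasp_force: 62.9
clock: 24.12
eef_pos: [0.4731, -0.2997, 0.1225]
tool_rot: [-0.067, 0.998, -0.0, 0.0]
ft_force: [0.4, 0.2, -1.2]
grip_width: 0.0517
grasp_force: 62.9
```

```bash
python3 -m jog '[0.001,0,-0.0015,0,0,0,0.001,0,-0.0015,0,0,0,0.001,0,-0.0015,0,0,0]';python3 -m jog '[0,0,-0.0015,0,0,0,0,0,-0.0015,0,0,0,0,0,-0.0015,0,0,0]';python3 -m jog '[0,0,-0.001,0,0,0,0,0,-0.001,0,0,0,0,0,-0.001,0,0,0]'
```

```text
clock: 24.37
eef_pos: [0.4739, -0.2998, 0.1216]
tool_rot: [-0.067, 0.998, -0.0, 0.001]
ft_force: [-0.5, -0.0, -1.8]
grip_width: 0.0519
grasp_force: 62.9
clock: 24.62
eef_pos: [0.4738, -0.2999, 0.1203]
tool_rot: [-0.067, 0.998, -0.0, 0.001]
ft_force: [-0.2, -0.0, 3.8]
grip_width: 0.0515
grasp_force: 63.2
clock: 24.87
eef_pos: [0.4738, -0.2999, 0.1202]
tool_rot: [-0.067, 0.998, -0.0, 0.001]
ft_force: [-1.5, 1.3, 7.9]
grip_width: 0.0515
grasp_force: 63.8
```

```bash
python3 -m jog '[0,0,0,0,0,0,0,0,0,0,0,0,0,0,0.0,0,0,0, 0,0,0.02,0,0,0, 0,0,0.06,0,0,0, 0,0,0.1,0,0,0, 0.01,0,0.14,0,0,0, 0.03,0.02,0.16,0,0,-0.043, 0.03,0.02,0.16,0,0,-0.043,0.03,0.02,0.16,0,0,-0.043]' 0.45
python3 wr.py w5 heart_c heart_seat
```

```text
clock: 25.7
eef_pos: [0.4984, -0.2834, 0.2476]
tool_rot: [-0.025, 1.0, -0.001, 0.001]
ft_force: [0.1, -0.3, 0.1]
grip_width: 0.0619
grasp_force: 0.0
heart_c [(0.78, [0.4758, -0.2981, 0.0653], [260.0, 177.0])]
heart_seat []
[ 0.4972 -0.2833  0.2461] fingerline deg 92.8 25.75 [-0.3  0.4 -0.6]
```

View pics/w5.png

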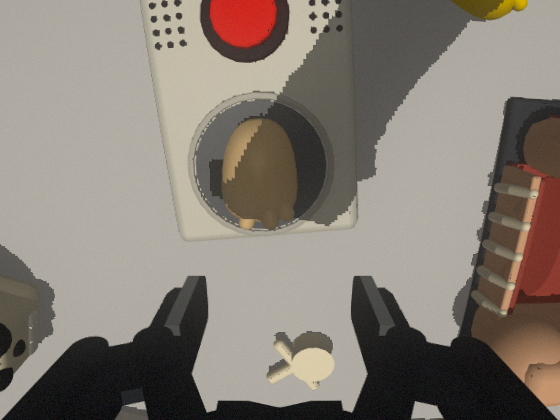

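The heart stands upright in the seat at (260,172), inside the rim ring centred at about (262,162). The button is up. I'll check the offset numerically.

```bash
python3 - <<'E'
from h import *
z=np.load('w5.npz');C=cloud("wrist",z['d'],z['T']);hsv=cv2.cvtColor(z['p'],cv2.COLOR_RGB2HSV);Z=C[...,2];R=np.zeros(Z.shape,bool);R[:250,140:370]=1
m=R&(Z>.047)&(Z<.1)&(hsv[...,0]>8)&(hsv[...,0]<35)&(hsv[...,1]>60)
n_,L,st,_=cv2.connectedComponentsWithStats(m.astype(np.uint8));k=1+st[1:,4].argmax();P=C[L==k];print('heart',len(P),cv2.minAreaRect((P[:,:2]*1000).astype(np.float32)),P[:,2].max())
m=R&(Z>.034)&(Z<.0405)&(hsv[...,2]<120)&(hsv[...,1]<60)
# rim/disc: pixels of ellipse boundary -> intersect plane .043
e=[(190,163),(332,163),(262,92),(262,234)]
print([C[v,u].round(4).tolist() for u,v in e])
E
```

```text
heart 6823 ((473.33111572265625, -299.61895751953125), (74.97058868408203, 53.35301208496094), 5.889715194702148) 0.08571296597800998
[[0.4725, -0.3526, 0.0447], [0.4671, -0.2458, 0.0457], [0.4187, -0.3002, 0.0408], [0.5275, -0.2962, 0.0447]]
```

```bash
python3 -m jog '[0,0.05,0,0,0,0, 0,0.1,0,0,0,0, 0,0.15,0,0,0,0, 0,0.2,0,0,0,0, 0,0.25,0,0,0,0, 0,0.3,0,0,0,0, 0,0.35,0,0,0,0, 0,0.4,0,0,0,0, 0,0.45,0,0,0,0, 0,0.5,0,0,0,0]' 0.6
python3 -m jog '[-0.01,0.05,0,0,0,0, -0.02,0.1,0,0,0,0, -0.03,0.15,0,0,0,0, -0.037,0.19,0,0,0,0, -0.037,0.205,0,0,0,0, -0.037,0.205,0,0,0,0, -0.037,0.205,0,0,0,0]'
```

```text
clock: 26.68
eef_pos: [0.4962, 0.1174, 0.2453]
tool_rot: [-0.023, 1.0, -0.0, -0.001]
ft_force: [0.3, -0.3, -0.4]
grip_width: 0.0682
grasp_force: 0.0
clock: 27.27
eef_pos: [0.4674, 0.2798, 0.2454]
tool_rot: [-0.024, 1.0, -0.001, -0.001]
ft_force: [0.5, -0.5, -1.2]
grip_width: 0.0681
grasp_force: 0.0
```

```bash
python3 -m jog '[0,0,-0.04,0,0,0, 0,0,-0.08,0,0,0, 0,0,-0.12,0,0,0, 0,0,-0.142,0,0,0, 0,0,-0.142,0,0,0, 0,0,-0.142,0,0,0]'
python3 -m jog '[0,0,0,0,0,0,0,0,0,0,0,0,0,0,0,0,0,0,0,0,0,0,0,0,0,0,0,0,0,0,0,0,0,0,0,0]' -1
python3 -m jog '[0,0,0.01,0,0,0, 0,0,0.03,0,0,0, 0,0,0.06,0,0,0, 0,0,0.1,0,0,0, 0,0,0.14,0,0,0, 0,0,0.17,0,0,0, 0.005,-0.02,0.18,0,0,0, 0.01,-0.06,0.18,0,0,0, 0.02,-0.1,0.18,0,0,0, 0.03,-0.14,0.18,0,0,0]'
```

```text
clock: 27.77
eef_pos: [0.4675, 0.2781, 0.1322]
tool_rot: [-0.022, 1.0, -0.001, -0.002]
ft_force: [0.3, 0.2, 0.7]
grip_width: 0.0681
grasp_force: 0.0
clock: 28.27
eef_pos: [0.4694, 0.2808, 0.1354]
tool_rot: [-0.023, 1.0, 0.001, 0.002]
ft_force: [0.9, -1.4, 7.1]
grip_width: 0.0494
grasp_force: 63.3
clock: 29.1
eef_pos: [0.4914, 0.1677, 0.278]
tool_rot: [-0.025, 1.0, 0.0, 0.0]
ft_force: [1.0, 0.3, -2.1]
grip_width: 0.0493
grasp_force: 62.5
```

```bash
python3 -m jog '[0.01,-0.05,0,0,0,0, 0.02,-0.1,0,0,0,0, 0.03,-0.15,0,0,0,0, 0.045,-0.2,0,0,0,0, 0.0545,-0.23,0,0,0,0, 0.0545,-0.241,0,0,0,0, 0.0545,-0.241,0,0,0,0, 0.0545,-0.241,0,0,0,0, 0.0545,-0.241,0,0,0,0]'
python3 wr.py w6 lung_c lung_home
```

```text
clock: 29.85
eef_pos: [0.535, -0.0231, 0.2772]
tool_rot: [-0.024, 1.0, 0.0, -0.0]
ft_force: [-0.4, -0.3, -1.3]
grip_width: 0.0495
grasp_force: 62.5
lung_c [(0.84, [0.5364, -0.0233, 0.2159], [279.0, 304.0])]
lung_home []
[ 0.535  -0.0229  0.2772] fingerline deg 92.83 29.9 [-0.5  0.5 -1.2]
```

View pics/w6.png

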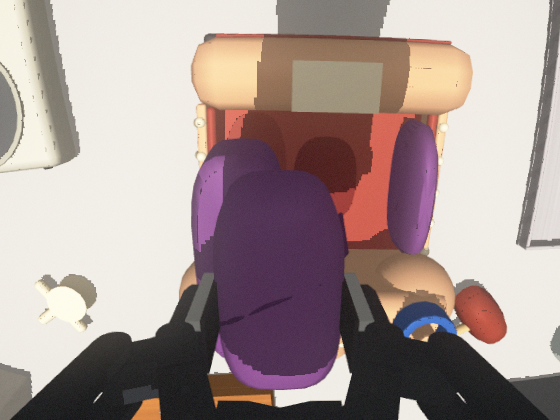

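The lung is held upright at (279,280) over the free lung place, and the cavity is clear. I'll lower it.

```bash
python3 -m jog '[0,-0.0025,-0.03,0,0,0, 0,-0.0025,-0.06,0,0,0, 0,-0.0025,-0.09,0,0,0, 0,-0.0025,-0.12,0,0,0, 0,-0.0025,-0.145,0,0,0, 0,-0.0025,-0.153,0,0,0, 0,-0.0025,-0.153,0,0,0, 0,-0.0025,-0.153,0,0,0]'
python3 -m jog '[0,0,-0.0015,0,0,0,0,0,-0.003,0,0,0,0,0,-0.003,0,0,0]'
python3 -m jog '[0,0,-0.0015,0,0,0,0,0,-0.003,0,0,0,0,0,-0.003,0,0,0]'
```

```text
clock: 30.67
eef_pos: [0.5358, -0.0258, 0.1554]
tool_rot: [-0.024, 1.0, 0.0, 0.0]
ft_force: [0.7, 0.6, -0.9]
grip_width: 0.0495
grasp_force: 62.4
clock: 30.92
eef_pos: [0.5361, -0.0264, 0.1535]
tool_rot: [-0.024, 1.0, -0.0, 0.001]
ft_force: [0.1, 0.1, -1.4]
grip_width: 0.0495
grasp_force: 62.4
clock: 31.17
eef_pos: [0.5354, -0.0265, 0.15]
tool_rot: [-0.024, 1.0, -0.0, 0.0]
ft_force: [0.5, -0.5, -0.7]
grip_width: 0.0493
grasp_force: 62.4
```

```bash
python3 -m jog '[0,0.0015,-0.0015,0,0,0,0,0.0015,-0.002,0,0,0,0,0.0015,-0.002,0,0,0]'
python3 -m jog '[0,0,-0.0015,0,0,0,0,0,-0.0015,0,0,0,0,0,-0.0015,0,0,0]'
python3 -m jog '[0,0,-0.0015,0,0,0,0,0,-0.0015,0,0,0,0,0,-0.0015,0,0,0]'
```

```text
clock: 31.42
eef_pos: [0.5354, -0.0257, 0.1494]
tool_rot: [-0.023, 1.0, -0.001, 0.0]
ft_force: [-2.6, -1.6, 5.8]
grip_width: 0.0495
grasp_force: 63.3
clock: 31.67
eef_pos: [0.5354, -0.0258, 0.1494]
tool_rot: [-0.023, 1.0, -0.001, 0.001]
ft_force: [-5.4, -1.2, 12.8]
grip_width: 0.0496
grasp_force: 63.9
clock: 31.92
eef_pos: [0.5354, -0.0258, 0.1493]
tool_rot: [-0.023, 1.0, -0.001, 0.001]
ft_force: [-8.2, -1.1, 19.6]
grip_width: 0.0499
grasp_force: 64.7
```

```bash
python3 -m jog '[0,0,0.0025,0,0,0,0,0,0.0025,0,0,0]'
python3 -m jog '[0,0,0,0,0,0,0,0,0,0,0,0,0,0,0.0,0,0,0, 0,0,0.02,0,0,0, 0,0,0.06,0,0,0, 0,0,0.1,0,0,0, 0.02,0.02,0.125,0,0,0, 0.05,0.05,0.125,0,0,0, 0.05,0.05,0.125,0,0,0,0.05,0.05,0.125,0,0,0]' 0.5
python3 wr.py w7 lung_c
python3 - <<'E'
from h import *
for f in ['w3','w7']:
    z=np.load(f+'.npz');C=cloud("wrist",z['d'],z['T']);hsv=cv2.cvtColor(z['p'],cv2.COLOR_RGB2HSV);Z=C[...,2]
    m=(abs(C[...,0]-.53)<.07)&(abs(C[...,1]+.03)<.06)&(Z>.085)&(Z<.11)&(hsv[...,0]>128)&(hsv[...,0]<165)&(hsv[...,1]>60)
    n_,L,st,_=cv2.connectedComponentsWithStats(m.astype(np.uint8));k=1+st[1:,4].argmax();P=C[L==k];print(len(P),cv2.minAreaRect((P[:,:2]*1000).astype(np.float32)),np.percentile(P[:,2],95))
E
```

```text
clock: 32.08
eef_pos: [0.536, -0.0253, 0.1494]
tool_rot: [-0.024, 1.0, -0.0, 0.001]
ft_force: [-3.1, 0.0, 9.9]
grip_width: 0.0496
grasp_force: 63.8
clock: 32.92
eef_pos: [0.5762, 0.0158, 0.2473]
tool_rot: [-0.025, 1.0, -0.0, -0.0]
ft_force: [-1.0, -0.4, -1.4]
grip_width: 0.064
grasp_force: 0.0
lung_c [(0.82, [0.5357, -0.0257, 0.0904], [216.0, 157.0])]
[0.5751 0.0151 0.2468] fingerline deg 92.77 32.97 [-0.2  0.7 -0.1]
9292 ((532.673583984375, -25.93825340270996), (95.67570495605469, 51.537017822265625), 2.2552058696746826) 0.10201171889288357
11588 ((533.568115234375, -25.95122528076172), (96.23869323730469, 52.66819763183594), 2.009490966796875) 0.10192340254321605
```

View pics/w7.png

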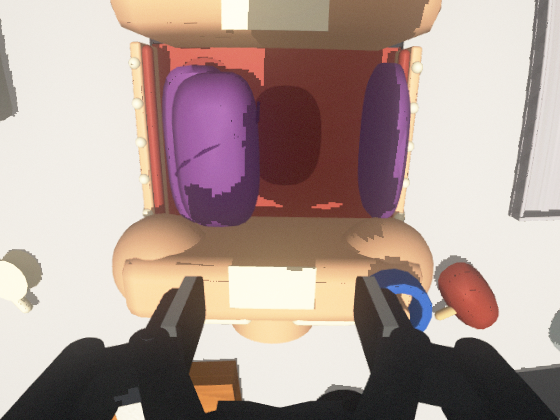

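The lung stands home at (213,145), within 1 mm of its first pose. Next I fetch the sternum.

```bash
python3 -m jog '[-0.01,0.05,0,0,0,0, -0.02,0.1,0,0,0,0, -0.04,0.15,0,0,0,0, -0.06,0.2,0,0,0,0, -0.08,0.25,0,0,0,0, -0.1,0.3,0,0,0,0, -0.12,0.345,0,0,0,0, -0.135,0.39,0,0,0,0, -0.138,0.422,0,0,0,0, -0.138,0.422,0,0,0,0]' -0.25
python3 -m jog '[0,0,-0.04,0,0,0, 0,0,-0.08,0,0,0, 0,0,-0.12,0,0,0, 0,0,-0.12,0,0,0, 0,0,-0.12,0,0,0]'
```

```text
clock: 33.85
eef_pos: [0.4632, 0.3561, 0.2471]
tool_rot: [-0.026, 1.0, 0.001, -0.0]
ft_force: [0.4, -0.3, -0.3]
grip_width: 0.0319
grasp_force: 0.0
clock: 34.27
eef_pos: [0.4637, 0.3501, 0.15]
tool_rot: [-0.023, 1.0, -0.002, -0.003]
ft_force: [0.1, -0.8, 0.7]
grip_width: 0.0321
grasp_force: 0.0
```

```bash
python3 -m jog '[0,0,0,0,0,0,0,0,0,0,0,0]'; python3 -c "
from h import *
print([bot.get_obs()['eef_pos'].round(4) for _ in range(2)])"
```

```text
clock: 34.43
eef_pos: [0.4665, 0.3527, 0.1545]
tool_rot: [-0.023, 1.0, 0.001, 0.002]
ft_force: [0.8, -0.2, 0.1]
grip_width: 0.032
grasp_force: 0.0
[array([0.4665, 0.3527, 0.1545]), array([0.4665, 0.3527, 0.1545])]
```

```bash
python3 -m jog '[-0.001,0,-0.04,0,0,0, -0.001,0,-0.07,0,0,0, -0.001,0,-0.085,0,0,0, -0.001,0,-0.089,0,0,0, -0.001,0,-0.089,0,0,0,-0.001,0,-0.089,0,0,0]'
python3 -m jog '[0,0,0,0,0,0,0,0,0,0,0,0,0,0,0,0,0,0,0,0,0,0,0,0,0,0,0,0,0,0,0,0,0,0,0,0]' -1
```

```text
clock: 34.93
eef_pos: [0.4654, 0.3532, 0.0827]
tool_rot: [-0.024, 1.0, 0.001, 0.001]
ft_force: [0.0, 0.3, -0.4]
grip_width: 0.0319
grasp_force: 0.0
clock: 35.43
eef_pos: [0.4656, 0.3533, 0.0832]
tool_rot: [-0.024, 1.0, 0.001, 0.002]
ft_force: [-1.2, -0.0, 6.2]
grip_width: 0.0203
grasp_force: 61.8
```

```bash
python3 -m jog '[0,0,0.01,0,0,0, 0,0,0.04,0,0,0, 0,0,0.08,0,0,0, 0,0,0.12,0,0,0, 0,0,0.16,0,0,0, 0,0,0.2,0,0,0, 0.005,-0.02,0.22,0,0,0, 0.01,-0.06,0.22,0,0,0, 0.02,-0.1,0.22,0,0,0, 0.03,-0.14,0.22,0,0,0]'
python3 -m jog '[0.01,-0.05,0,0,0,0, 0.02,-0.1,0,0,0,0, 0.03,-0.15,0,0,0,0, 0.045,-0.2,0,0,0,0, 0.048,-0.25,0,0,0,0, 0.048,-0.275,0,0,0,0, 0.048,-0.283,0,0,0,0, 0.048,-0.283,0,0,0,0, 0.048,-0.283,0,0,0,0]'
python3 wr.py w8 sternum_c sternum_home
```

```text
clock: 36.27
eef_pos: [0.4881, 0.2396, 0.2581]
tool_rot: [-0.024, 1.0, 0.0, 0.001]
ft_force: [0.5, -0.1, -1.1]
grip_width: 0.0204
grasp_force: 61.0
clock: 37.02
eef_pos: [0.5265, 0.0143, 0.2571]
tool_rot: [-0.023, 1.0, 0.0, 0.0]
ft_force: [1.1, -0.2, -0.7]
grip_width: 0.0201
grasp_force: 61.0
sternum_c []
sternum_home [(0.38, [0.5264, 0.0199, 0.1876], [293.0, 291.0])]
[0.5266 0.0149 0.2571] fingerline deg 92.76 37.07 [ 0.8  0.1 -0.9]
```

View pics/w8.png

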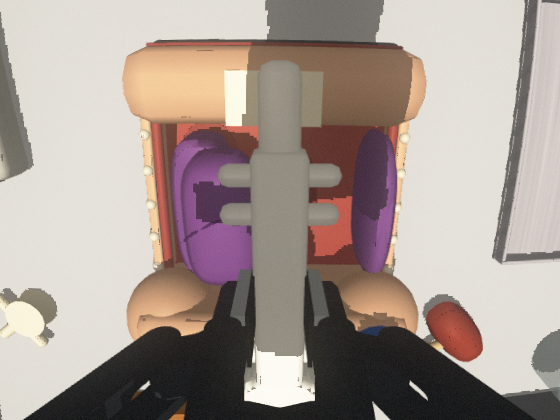

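The sternum is held level, its tail at (280,80) over the belly rest. I'll lower it.

```bash
python3 -m jog '[0.002,0,-0.03,0,0,0, 0.002,0,-0.055,0,0,0, 0.002,0,-0.068,0,0,0, 0.002,0,-0.074,0,0,0, 0.002,0,-0.074,0,0,0, 0.002,0,-0.074,0,0,0]'
python3 -m jog '[0,0,-0.0015,0,0,0,0,0,-0.0025,0,0,0,0,0,-0.0025,0,0,0]'
python3 -m jog '[0,0,-0.0015,0,0,0,0,0,-0.0015,0,0,0,0,0,-0.0015,0,0,0]'
```

```text
clock: 37.67
eef_pos: [0.5286, 0.0145, 0.1981]
tool_rot: [-0.024, 1.0, 0.0, 0.0]
ft_force: [1.4, -0.1, -0.4]
grip_width: 0.0202
grasp_force: 61.0
clock: 37.92
eef_pos: [0.5286, 0.014, 0.1963]
tool_rot: [-0.024, 1.0, 0.0, 0.001]
ft_force: [0.6, -0.4, -1.6]
grip_width: 0.0201
grasp_force: 61.0
clock: 38.17
eef_pos: [0.5282, 0.0139, 0.1945]
tool_rot: [-0.024, 1.0, -0.0, 0.0]
ft_force: [0.8, 0.2, 0.1]
grip_width: 0.0204
grasp_force: 61.0
```

```bash
python3 -m jog '[0,0.001,-0.0015,0,0,0,0,0.001,-0.0015,0,0,0,0,0.001,-0.0015,0,0,0]'
python3 -m jog '[0,0,-0.001,0,0,0,0,0,-0.001,0,0,0,0,0,-0.001,0,0,0]'
```

```text
clock: 38.42
eef_pos: [0.5284, 0.0148, 0.1933]
tool_rot: [-0.024, 1.0, -0.0, 0.0]
ft_force: [-0.7, -0.4, 0.9]
grip_width: 0.0201
grasp_force: 61.1
clock: 38.67
eef_pos: [0.5284, 0.0148, 0.1932]
tool_rot: [-0.024, 1.0, 0.0, 0.001]
ft_force: [-2.4, 0.5, 5.2]
grip_width: 0.0202
grasp_force: 61.7
```

```bash
python3 -m jog '[0,0,0,0,0,0,0,0,0,0,0,0,0,0,0.0,0,0,0, 0,0,0.02,0,0,0, 0,0,0.06,0,0,0, 0.02,0,0.1,0,0,0, 0.06,0.01,0.1,0,0,0, 0.08,0.01,0.1,0,0,0, 0.08,0.01,0.1,0,0,0,0.08,0.01,0.1,0,0,0]' -0.2
python3 wr.py w9 sternum_c ring_c; python3 st.py w3; echo; python3 st.py w9
```

```text
clock: 39.5
eef_pos: [0.5922, 0.0228, 0.2713]
tool_rot: [-0.024, 1.0, -0.0, -0.001]
ft_force: [-0.2, -0.1, -0.8]
grip_width: 0.034
grasp_force: 0.0
sternum_c [(0.79, [0.528, 0.0166, 0.1221], [274.0, 123.0])]
ring_c [(0.61, [0.6128, 0.0892, 0.1247], [379.0, 261.0])]
[0.5914 0.0228 0.2713] fingerline deg 92.71 39.55 [-0.6 -0.  -0.8]
stern 14174 [0.5391 0.0144 0.1322] [array([540.3,  14.5]), array([157. ,  47.7]), np.float64(3.0)] ztop 0.1341
bar [0.52423766 0.01373943 0.13300002] 0.024014994387752817 [ 0.05408452 -0.01461371]
ring 699 [0.6145 0.0991 0.1351] [array([614.8,  96.9]), array([39.7, 22.5]), np.float64(12.3)] ztop 0.1361
lung 9292 [ 0.5299 -0.0249  0.0989] [array([532.7, -25.9]), array([95.7, 51.5]), np.float64(2.3)] ztop 0.102

stern 14430 [0.5396 0.0152 0.1322] [array([540.6,  15.3]), array([156. ,  47.9]), np.float64(2.9)] ztop 0.1341
bar [0.52417296 0.0143847  0.13303061] 0.02396997733835707 [ 0.04889326 -0.01124382]
ring 1170 [0.6188 0.089  0.1351] [array([617.9,  88.2]), array([37.6, 42.3]), np.float64(23.9)] ztop 0.1362
lung 9685 [ 0.5305 -0.0252  0.0988] [array([533.4, -26.2]), array([96., 53.]), np.float64(1.7)] ztop 0.102
```

View pics/w9.png

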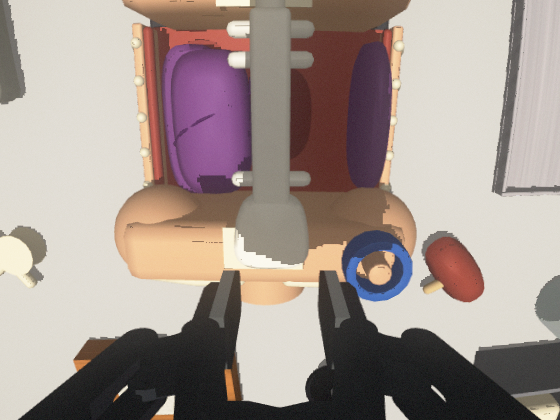

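The sternum at (272,140) and the lung at (210,115) are back within 1 mm of their first poses. The ring lies flat round the stump at (378,265), and the gripper is clear of everything.

```bash
python3 -c "
from workcell import bot
print(bot.job_done())"
```

```text
the job is handed in; nothing more can be done
None
```

The job is handed in at about 40 s of the 128 s allowed: the ring is on the stump, the heart is in the base seat, and the lung half and sternum are back within about 1 mm of their first poses; the arm stayed well clear of the red button, which still looked up when I last checked it after setting the heart down.

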